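# Turn a heat sink over by way of a slotted stand and lay it fins down in the assembly nest

## Task

The finned heat sink lies fins up on the wooden block, but its smooth back has to face up for mounting. Stand it on its short end in the slot of the black stand and let go, then take a fresh grip on it there and lay it fins down between the lips of the assembly nest, flat on both rests. Set it down gently both times, without dropping it, and leave the other things on the bench where they are.

Things in the scene. Friction and masses are not known exactly. Their poses are not given: they have to be found in the camera images.
- heatsink: Loose bare-aluminium heat sink, 120 (x) x 60 (y) x 12 (z) mm, about 0.16 kg, lying fins up on the wooden block, its back 24 mm above the bench. 7 mm base plate; on its face (+z) seven 5 mm high fins along x, over 54 mm of the width. The back (-z) is smooth with four small dark holes. Origin at the centre of the back. Both ends are alike. It can be gripped across its 60 mm width.
- heatsink_center (a point): the middle of the heat sink, 6 mm from its back towards the fins; axes as the heat sink's
- block: fixed pale wooden block 90 (x) x 40 (y) x 24 (z) mm under the heat sink; origin at the centre of its underside. The heat sink lies on it centred to 4 mm and 0.06 rad, and overhangs it by about 15 mm at each end and 10 mm at each long side.
- stand: fixed black slotted stand, base 100 x 100 x 6 mm, origin at the centre of its underside, z up. One slot runs along its y through the middle, 80 mm long, open at both ends: 15 mm wide in x, floor 6 mm above the bench, cheeks upright to 28 mm, then flared to a mouth 31 mm wide at 36 mm.
- stand_slot (a point): middle of the slot's floor, 6 mm above the bench; axes as the stand's: x across the slot, y along it. Put in on its short end, its 60 mm width along the slot, the heat sink stands by itself with its middle about 60 mm above this point, leaning up to 0.15 rad to either side.
- nest: fixed assembly nest, 152 (x) x 80 (y) mm: 6 mm steel base plate with a grey rest block across each end; origin at the centre of the underside, z up. The rests are 24 mm high and lie 42 to 72 mm from the centre along x; the 84 mm between them is open down to the base plate, so that fingers can pass beside the part.
- nest_rest (a point): centre of the place for the heat sink, level with the rests, 24 mm above the bench; axes as the nest's. Lips 6 mm high above the rests enclose 128 x 68 mm: end lips 64 mm from the centre in x, side lips 34 mm in y (these only 44 to 66 mm from the centre in x). Laid fins down, the heat sink's middle is 6 mm above this point.
- usb_stick: blue and silver USB stick lying flat, 17 x 54 x 8 mm, origin at the centre of its underside; a bystander
- foil_tape: small white tape roll lying flat, 52 mm across, 20 mm high, origin at the centre of its underside; a bystander
- cutters: side cutters with red handles lying flat, 55 x 118 x 9 mm, origin at the centre of the underside; a bystander
- opening_pick: red-brown rounded opening pick lying flat, 34 x 62 x 9 mm, origin at the centre of the underside; a bystander
- kapton_roll: amber tape roll lying flat, 60 mm across, 12 mm high, origin at the centre of the underside; a bystander
- mouse: black computer mouse, 124 x 61 x 38 mm, origin at the centre of the underside; a bystander

How it is judged:
On the way:
1. the heat sink stands on its short end in the slot of the stand, let go and at rest (angle between the x axis of heatsink and the z axis of stand, either way round below 0.25 rad and x of heatsink_center in the frame of stand between -0.016 and 0.016 m and y of heatsink_center in the frame of stand between -0.025 and 0.025 m and z of heatsink_center in the frame of stand between 0.058 and 0.072 m and contact force between the fingers and heatsink below 0.1 N and linear speed of heatsink below 0.03 m/s), for 0.2 s.
At the end, for the whole second after the job is handed in: After standing let go in the slot, the heat sink lies fins down in the nest, within 0.09 rad of level, its middle 27 to 33 mm above the nest's underside and within 7 mm of the nest's centre along each axis, its length within 0.15 rad of the nest's, at rest and let go (angle between heatsink's own z axis and vertical above 3.05 rad and angle between the x axis of heatsink and the x axis of nest, either way round below 0.15 rad and x of heatsink_center in the frame of nest between -0.007 and 0.007 m and y of heatsink_center in the frame of nest between -0.007 and 0.007 m and z of heatsink_center in the frame of nest between 0.027 and 0.033 m and linear speed of heatsink below 0.02 m/s and angular speed of heatsink below 0.1 rad/s and contact force between each of the arm, the fingers and heatsink below 0.1 N); the robot touches nothing.
It fails at once if the heat sink is dropped (over 0.5 m/s while no finger touches it) (contact force between the fingers and heatsink below 0.05 N and linear speed of heatsink above 0.5 m/s).
It fails at once if another thing on the bench is moved by more than 30 mm (distance of any of usb_stick, foil_tape, cutters, opening_pick, kapton_roll, mouse from where it was at the start of the episode above 0.03 m).
It also fails if it takes over 72 s, if anything falls off the work surface, if the arm or the gripper's body presses on something with over 40 N, if the wrist force passes 120 N, or if a joint passes its speed limit or range.

## Robot

A 7-joint arm with a two-finger parallel gripper is mounted at the origin on a cart in front of the work surface, level with it; the furniture and walls round the work are solid. World frame = base frame: x ahead of the robot, y to its left, z up, the work surface at z = 0. Lengths are in m, angles in rad, forces in N, time in s.
With the tool pointing down it reaches from about 0.425 to 0.875 m from the base axis. Payload 4.7 kg.
Tool frame: the origin (TCP) lies at the very end of the fingers, on their centre line; the grasp point (between the pads) lies 19 mm behind it (grip_point_offset is the distance from the TCP to the grasp point, in m); z points along the fingers, y is the line along which they close (so a half turn about z gives the same grasp; the last joint's range is limited). The gripper opens to 87 mm and grips with 3 to 60 N. Pads are 19 mm wide; open, the fingers measure 117 mm over their backs; the gripper's body (75 mm by 190 mm) begins 51 mm behind the grasp point.
Start: joints at [1.251, 0.321, -0.07, 1.45, 0.023, 1.371, -0.057], TCP at [0.213, -0.614, 0.192] pointing down, gripper open.
Joint ranges: [-2.86, 2.86], [-0.3, 2.09], [-1.38, 1.24], [0.06, 2.45], [-1.56, 4.7], [0.09, 2.05], [-2.69, 2.69]. Speed limits (rad/s): [2.57, 2.57, 3.14, 3.14, 3.14, 3.14, 3.14].

## Interface

Orientations are given as [roll, pitch, yaw] about the fixed x, y, z axes, in that order (R = Rz(yaw) Ry(pitch) Rx(roll)).
In Python, from station import * gives the robot as it stands.
- The arm moves only by the tool arm_command, never from a script. Its argument "commands" is one flat list of numbers, 7 for each row, row after row: the shift along the world's x, y, z as a fraction of full scale, then the turn, a rotation vector about the world's x, y, z as a fraction of full scale, then the finger opening in mm, from 0 to 87. In form: [x, y, z, wx, wy, wz, hand, x, y, z, wx, wy, wz, hand, ...]. A call has 1 to 10 rows; each row is the pose to reach, as a shift and turn from the pose commanded when the call began; what a row does not reach only later rows make up. Full scale, the value 1, is 75 cm for a shift and pi/2 rad for a turn. A row lasts 1/8 s, in which the tool goes at most 62.5 mm and 10.7 degrees, less where a joint would pass 70% of its speed; a pose out of reach is approached as far as the arm can. A call with a number of a shift or a turn outside -1 to 1 is refused whole. A call with a gripper value outside its range is refused whole. The fingers move at their own pace and stop on an object; the grip force is fixed at half the most. Time passes only in rows, so rows that repeat a pose let the fingers close. It gives the time, the measured TCP pose, the force, the opening and the grip force at its end, in the units of the state.
- state(): the state, without advancing time (a new reading comes with each control period).
- grab_frame(name): name is "scene" or "top"; returns a dict with "img" (400x640x3 uint8, red, green, blue), "fx", "fy", "cx", "cy" (pixels), "world_from_camera" (4x4, takes a point from camera to world coordinates). Camera axes: x right, y down, z forward; pixel columns grow to the right and rows downward; lengths in m; the calibration is good to about 2 mm. A picture is of the moment at which its call begins. There is no depth.
- sign_off(): hands the job in; it is judged then, once.
The state is a dict: "time_s": time; "qpos": joint angles; "qd": joint speeds; "joint_torque": joint torques, N m; "eef_pos": TCP position; "tcp_rot": TCP orientation; "force": force on the tool from outside, world axes, zero at the start; "moment": the same for the moment, N m; "grip_width": opening from 0.0 (shut) to 1.0 (fully open); "grip_force": force on a finger pad.
Only numpy, scipy, OpenCV 4.12 (cv2) and the standard library are available. Lean on these libraries where they do the work, as an engineer would, in place of code of your own. Each camera call takes 0.05 s, during which the arm holds its last target. There are 200 camera calls.

## Working session

There is one attempt and no reset: what is moved stays moved. The work goes in short steps, Python scripts to look and compute and a tool call to move; the robot and the scene stay as the last step left them, time stands still between calls to the robot, and variables do not carry over. Pictures are saved under pics/ and viewed, at most 10 in all, crops included, and the job is handed in when it is done.

Besides the shell and the picture viewer there is one more tool, called after "Emit:" by a JSON object that holds its "op" and its "data". arm_command: Moves the arm, as the interface text tells. Shift numbers are shares of 75 cm and turn numbers shares of pi/2 rad, none past 1 either way. Its arguments: {"type":"object","properties":{"commands":{"type":"array","items":{"type":"number"}}},"required":["commands"]}

```bash
mkdir -p pics; python3 - <<'E'
from station import *
import cv2, numpy as np
s=state(); print(s)
for n in ("scene","top"):
    f=grab_frame(n); cv2.imwrite(f"pics/{n}0.png",f["img"][:,:,::-1]); print(n,f["fx"],f["fy"],f["cx"],f["cy"]); print(np.round(f["world_from_camera"],4).tolist())
E
```

```text
{'time_s': 0.0, 'qpos': array([ 1.25108634,  0.32181392, -0.07009637,  1.45171589,  0.02259073,
        1.37080048, -0.0569128 ]), 'qd': array([ 0.0004123 , -0.00141828, -0.00106978,  0.0002248 , -0.0003875 ,
        0.00066866, -0.00012508]), 'joint_torque': array([-3.05006843e-04, -4.91294432e+01, -4.03828695e-01, -3.12533247e+01,
       -6.38627680e-02,  4.36140457e-02,  1.69376176e-04]), 'eef_pos': array([ 0.21272048, -0.61353399,  0.19054704]), 'tcp_rot': array([-3.13964417e+00,  8.82563148e-05,  3.33837941e-01]), 'force': array([-0.2000836 ,  0.71667549,  0.20242099]), 'moment': array([-0.00972976,  0.02757417,  0.03477254]), 'grip_force': 0.0, 'grip_width': 1.0007054603803645}
scene 467.7840712189166 467.7840712189166 322.9050861811348 200.78268813662953
[[0.5108, -0.3402, 0.7895, -0.3726], [-0.8594, -0.2267, 0.4583, -0.4965], [0.0231, -0.9126, -0.4081, 0.4901], [0.0, 0.0, 0.0, 1.0]]
top 406.24237305960156 406.24237305960156 321.06336796972164 201.67516162903115
[[0.0093, -0.9981, 0.0601, 0.4149], [-1.0, -0.0091, 0.0039, -0.0016], [-0.0033, -0.0601, -0.9982, 1.248], [0.0, 0.0, 0.0, 1.0]]
```

View pics/scene0.png

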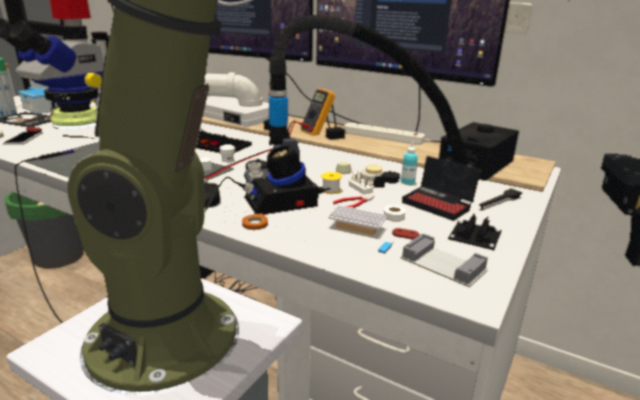

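View pics/top0.png

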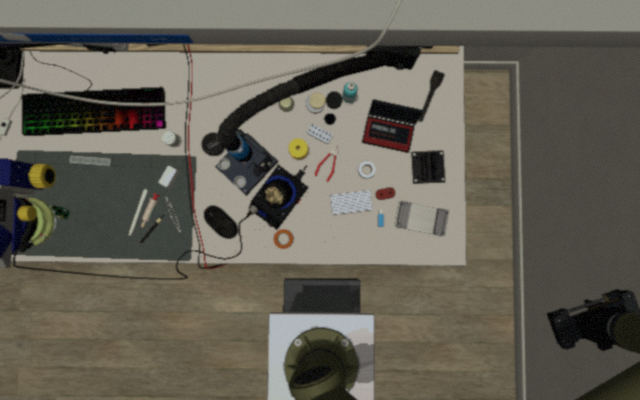

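The top view shows the heat sink at about (351,202), the stand at (428,166) and the nest at (422,218). In the scene view they are at about (358,220), (475,233) and (445,258). I'll enlarge both views.

```bash
python3 - <<'E'
import cv2, numpy as np
a=cv2.imread("pics/top0.png")[140:245,320:460]; b=cv2.imread("pics/scene0.png")[195:290,320:512]
cv2.imwrite("pics/topc.png",cv2.resize(a,None,fx=5.6,fy=5.6,interpolation=cv2.INTER_CUBIC))
cv2.imwrite("pics/scenec.png",cv2.resize(b,None,fx=4.16,fy=4.16,interpolation=cv2.INTER_CUBIC))
E
```

```text
(no output)
```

View pics/topc.png

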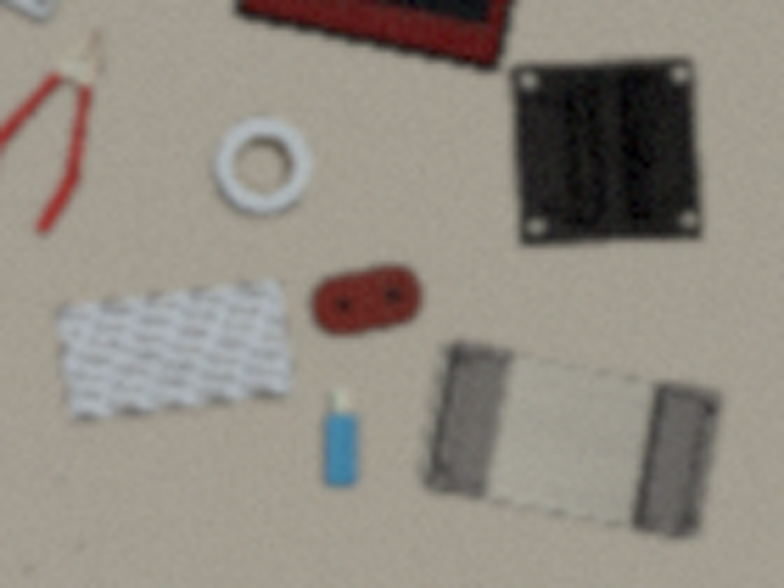

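View pics/scenec.png

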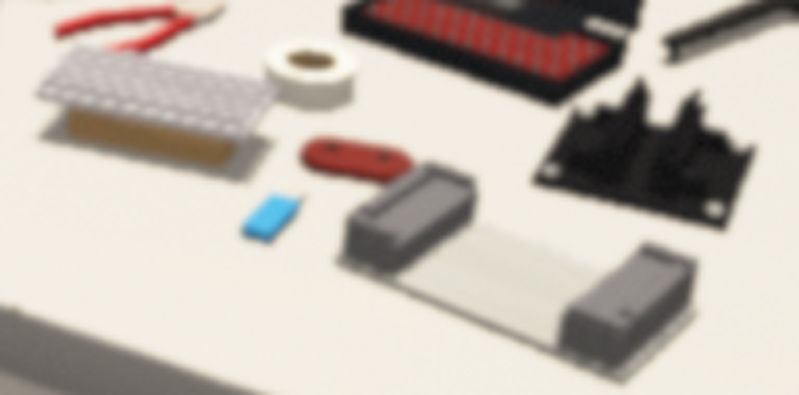

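The enlarged crops give usable corners:
- **Heat sink, top view:** (58,310), (280,283), (293,393), (75,418).
- **Stand:** its four light screws are clear, and the slot runs up the image.
- **Nest:** the inner edges of the rests are clear in both views.

Next I'll triangulate the corners and fit the poses.

```bash
cat > h.py <<'E'
from station import *
import cv2, numpy as np
from scipy.optimize import least_squares
from scipy.spatial.transform import Rotation as R
def cam(n):
    f=grab_frame(n); K=np.array([[f["fx"],0,f["cx"]],[0,f["fy"],f["cy"]],[0,0,1]]); return f["img"],K,np.linalg.inv(f["world_from_camera"])
def proj(c,P):
    P=np.atleast_2d(P); q=(P@c[2][:3,:3].T+c[2][:3,3])@c[1].T; return q[:,:2]/q[:,2:]
def uncrop(p,s,o): return (np.array(p,float)+.5)/s-.5+np.array(o)
def fit(obs,x0,free_z=False):
    # obs: list of (cam, model pts Nx3, pix Nx2); x=(x,y,yaw,z)
    def r(x):
        M=R.from_euler('z',x[2]).as_matrix(); t=np.array([x[0],x[1],x[3] if free_z else 0])
        return np.concatenate([(proj(c,np.array(m)@M.T+t)-p).ravel() for c,m,p in obs])
    s=least_squares(r,list(x0)+([0] if free_z else []),loss='soft_l1',x_scale=.01)
    return s.x,r(s.x).reshape(-1,2)
E
cat > m.py <<'E'
from h import *
T=cam("top");S=cam("scene")
t=lambda p:uncrop(p,5.6,(320,140)); s=lambda p:uncrop(p,4.16,(320,195))
mm=lambda a:np.array(a)/1000.
D={}
hm=mm([[-60,30,31],[60,30,31],[60,-30,31],[-60,-30,31]])
D['hs']=(hm,[(58,312),(281,283),(294,393),(74,418)],hm,[(82,47),(277,96),(245,137),(38,93)],(.48,-.1,-1.5))
# stand in a frame with x to image right
bm=mm([[-50,50,6],[50,50,6],[50,-50,6],[-50,-50,6]])
D['stand']=(bm,[(513,67),(691,60),(701,236),(521,243)],bm[[1,2,3]],[(756,148),(726,228),(534,181)],(.6,-.33,-1.57))
D['nest']=(mm([[-42,40,27],[-42,-40,27],[42,40,27],[42,-40,27]]),[(512,353),(487,497),(657,383),(635,523)],
 mm([[-72,40,30],[-42,40,30],[42,40,30],[72,40,30],[-76,-40,3],[76,-40,3]]),[(425,163),(475,185),(645,243),(697,263),(337,262),(622,380)],(.44,-.31,-1.7))
for k,(mt,pt,ms,ps,x0) in D.items():
    ot=(T,mt,t(pt));os_=(S,ms,s(ps))
    for nm,o,fz in(("both",[ot,os_],0),("bothz",[ot,os_],1),("top",[ot],0),("scene",[os_],0)):
        x,r=fit(o,x0,fz); print(k,nm,np.round(x,4),"rms px %.2f"%np.sqrt((r**2).mean()))
        if nm=="both": print(np.round(r,1).tolist())
E
python3 m.py
```

```text
hs both [ 0.4867 -0.0884 -1.4538] rms px 0.80
[[0.7, -0.6], [0.5, 0.3], [0.5, 0.5], [-0.0, 0.3], [-1.5, 0.0], [0.7, -1.7], [0.3, -0.6], [-1.1, -1.0]]
hs bothz [ 0.4878 -0.088  -1.4551 -0.0028] rms px 0.65
hs top [ 0.487  -0.0872 -1.4386] rms px 0.26
hs scene [ 0.484  -0.0911 -1.491 ] rms px 0.73
stand both [ 0.5999 -0.3256 -1.5169] rms px 0.66
[[-0.1, -0.0], [0.5, -0.2], [0.8, 0.6], [0.4, 0.8], [0.2, -0.8], [0.1, -0.9], [-1.2, -1.0]]
stand bothz [ 0.6016 -0.3257 -1.5161 -0.0032] rms px 0.40
stand top [ 0.6008 -0.3244 -1.5247] rms px 0.35
stand scene [ 0.596  -0.3269 -1.5067] rms px 0.47
nest both [ 0.4405 -0.3022 -1.7503] rms px 1.13
[[0.2, 0.2], [-0.0, 0.7], [1.8, 0.1], [1.2, 1.3], [0.2, -1.3], [0.9, -1.9], [-1.8, -1.8], [0.4, -1.2], [-1.9, -0.5], [0.1, 0.6]]
nest bothz [ 0.4428 -0.3019 -1.7483 -0.0039] rms px 0.88
nest top [ 0.4422 -0.2999 -1.7482] rms px 0.63
nest scene [ 0.4366 -0.3035 -1.7521] rms px 1.07
```

```bash
cat >> h.py <<'E'
def tool(c,lean):
    "closing line at angle c, body leaning to world -y by lean"
    d=np.array([np.cos(c),np.sin(c),0])
    return R.from_rotvec(lean*d)*R.from_euler('xyz',[np.pi,0,c+np.pi/2])
def go(grip,c,lean,R0=None,p0=None):
    s=state(); Rt=tool(c,lean); R0=R0 or R.from_euler('xyz',s["tcp_rot"]); p0=s["eef_pos"] if p0 is None else p0
    tcp=np.array(grip)+.019*Rt.as_matrix()[:,2]
    sh=(tcp-p0)/.75; w=(Rt*R0.inv()).as_rotvec()/(np.pi/2)
    print("cmd",np.round(sh,4).tolist(),np.round(w,4).tolist(),"| tcp",np.round(tcp,4)); return Rt,tcp
def where():
    s=state(); Rm=R.from_euler('xyz',s["tcp_rot"]).as_matrix(); g=s["eef_pos"]-.019*Rm[:,2]
    print("t %.2f grip"%s["time_s"],np.round(g,4),"closing ang %.3f"%(np.arctan2(Rm[1,1],Rm[0,1])),"lean %.3f"%np.arctan2(Rm[1,2],-Rm[2,2]),"y-z %.3f"%Rm[2,1],"F",np.round(s["force"],1),"w %.1f gf %.1f"%(s["grip_width"]*87,s["grip_force"]),"q",np.round(s["qpos"],2))
    return g,Rm
E
python3 - <<'E'
from h import *
where()
go((.4884,-.0977,.15),.125,0); go((.4884,-.0977,.15),.125,np.pi/4)
E
```

```text
t 0.20 grip [ 0.2128 -0.6138  0.21  ] closing ang -1.237 lean 0.001 y-z -0.001 F [ 0.3 -0.   0.2] w 87.2 gf 0.0 q [ 1.25  0.32 -0.07  1.45  0.02  1.37 -0.06]
cmd [0.3674, 0.6881, -0.0799] [-0.0004, -0.0007, 0.867] | tcp [ 0.4884 -0.0977  0.131 ]
cmd [0.3652, 0.7059, -0.0725] [0.4574, -0.2851, 0.8188] | tcp [ 0.4867 -0.0844  0.1366]
```

Emit:
{"op": "arm_command", "data": {"commands": [0.367, 0.688, 0, 0, 0, 0.867, 87, 0.367, 0.688, 0, 0, 0, 0.867, 87, 0.367, 0.688, 0, 0, 0, 0.867, 87, 0.367, 0.688, 0, 0, 0, 0.867, 87, 0.367, 0.688, 0, 0, 0, 0.867, 87, 0.367, 0.688, 0, 0, 0, 0.867, 87, 0.367, 0.688, 0, 0, 0, 0.867, 87, 0.367, 0.688, 0, 0, 0, 0.867, 87, 0.367, 0.688, 0, 0, 0, 0.867, 87, 0.367, 0.688, 0, 0, 0, 0.867, 87]}}

```text
time_s: 1.45
eef_pos: [0.4895, -0.0934, 0.192]
tcp_rot: [3.14, -0.001, 1.702]
force: [-0.6, -1.1, 0.2]
grip_width: 0.998
grip_force: 0.0
```

```bash
python3 - <<'E'
from h import *
where()
go((.4884,-.0977,.12),.125,np.pi/4)
E
```

```text
t 1.45 grip [ 0.4895 -0.0934  0.211 ] closing ang 0.131 lean 0.001 y-z 0.001 F [-0.6 -1.1  0.2] w 86.9 gf 0.0 q [ 0.77  0.02 -0.64  1.8   0.01  1.32  0.26]
cmd [-0.0038, 0.012, -0.1139] [0.4953, 0.0646, -0.0035] | tcp [ 0.4867 -0.0844  0.1066]
```

Now I'll lean the tool, still above the heat sink.

Emit:
{"op": "arm_command", "data": {"commands": [-0.004, 0.012, -0.114, 0.495, 0.065, -0.003, 87, -0.004, 0.012, -0.114, 0.495, 0.065, -0.003, 87, -0.004, 0.012, -0.114, 0.495, 0.065, -0.003, 87, -0.004, 0.012, -0.114, 0.495, 0.065, -0.003, 87, -0.004, 0.012, -0.114, 0.495, 0.065, -0.003, 87, -0.004, 0.012, -0.114, 0.495, 0.065, -0.003, 87]}}

```text
time_s: 2.2
eef_pos: [0.4852, -0.0885, 0.1061]
tcp_rot: [-3.133, -0.784, 1.687]
force: [0.4, 0.1, -0.1]
grip_width: 0.997
grip_force: 0.0
```

```bash
python3 - <<'E'
from h import *
where()
go((.4884,-.0977,.0285),.125,np.pi/4)
T=cam("top");S=cam("scene")
g,Rm=where()
print(proj(T,g),proj(S,g))
cv2.imwrite("pics/pre.png",np.vstack([cv2.resize(c[0][o[1]:o[1]+75,o[0]:o[0]+160],None,fx=4,fy=4,interpolation=cv2.INTER_CUBIC) for c,o in((T,(290,160)),(S,(300,165)))])[:,:,::-1])
E
```

```text
t 2.20 grip [ 0.4869 -0.1018  0.1195] closing ang 0.123 lean 0.780 y-z -0.006 F [ 0.4  0.1 -0.1] w 86.7 gf 0.0 q [ 0.99  0.52 -0.53  1.67 -0.38  1.49  0.7 ]
cmd [0.002, 0.0056, -0.1214] [0.0012, -0.0037, 0.0015] | tcp [ 0.4867 -0.0844  0.0151]
t 2.30 grip [ 0.4875 -0.1006  0.1211] closing ang 0.126 lean 0.778 y-z -0.004 F [0.9 1.4 0.5] w 86.7 gf 0.0 q [ 0.98  0.52 -0.53  1.67 -0.38  1.49  0.7 ]
[[358.28703866 200.30951158]] [[364.80880764 179.68440217]]
```

View pics/pre.png

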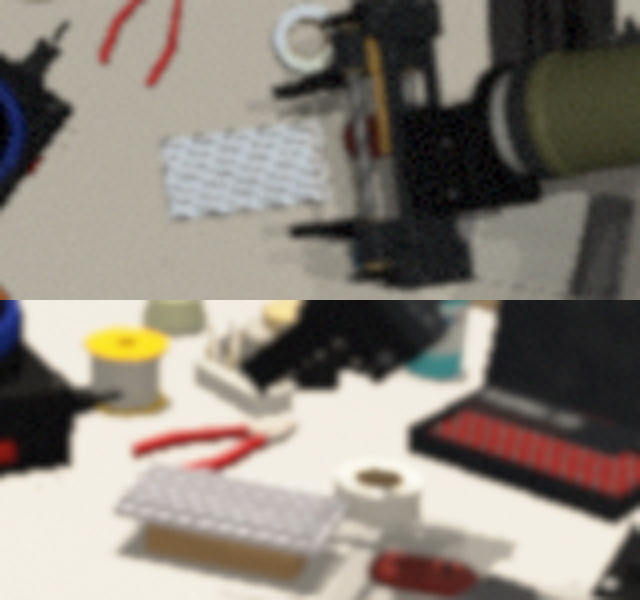

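The wrist leans as planned. In the top view the fingertips, near (359,183) and (363,218), look further right than the reported TCP. I'll check that with an overlay before going down.

```bash
python3 - <<'E'
from h import *
T=cam("top");S=cam("scene")
g,Rm=where(); p=state()["eef_pos"]; out=[]
for c,o,k in((T,(320,165),5),(S,(325,140),5)):
    im=cv2.resize(c[0][o[1]:o[1]+60,o[0]:o[0]+120],None,fx=k,fy=k,interpolation=cv2.INTER_CUBIC)
    for P,col in((p+.0435*Rm[:,1],(255,0,0)),(p-.0435*Rm[:,1],(255,0,0)),(g+.0435*Rm[:,1],(0,255,0)),(g-.0435*Rm[:,1],(0,255,0)),(g-.051*Rm[:,2],(255,0,255))):
        q=proj(c,P)[0]; print(np.round(q,1)); cv2.circle(im,tuple(int(v) for v in ((q-o+.5)*k)),4,col,-1)
    out.append(im)
cv2.imwrite("pics/ov.png",np.vstack(out)[:,:,::-1])
E
```

```text
t 2.40 grip [ 0.4875 -0.1009  0.1213] closing ang 0.126 lean 0.777 y-z -0.003 F [ 0.1  1.  -0.1] w 87.1 gf 0.0 q [ 0.98  0.52 -0.53  1.67 -0.38  1.49  0.7 ]
[351.4 185.9]
[355.1 216.6]
[356.5 184.8]
[360.3 215.9]
[372.8 197.9]
[365.2 178. ]
[351.8 191.3]
[371.2 173.3]
[358.2 186.4]
[382.2 166.4]
```

View pics/ov.png

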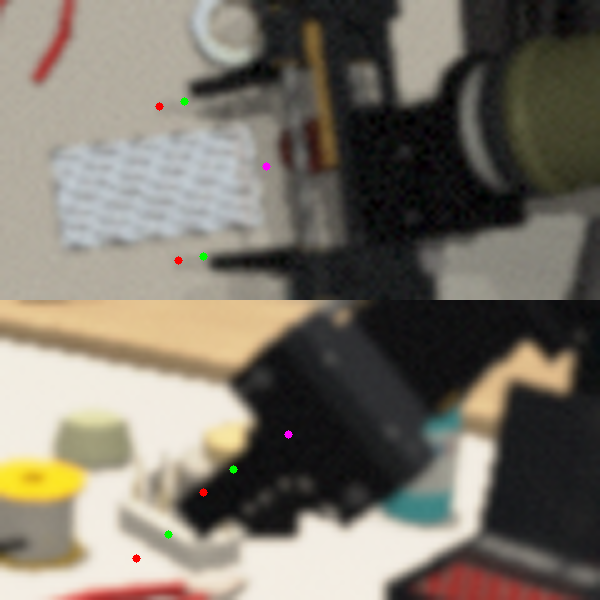

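```bash
python3 - <<'E'
from h import *
g,Rm=where(); p=state()["eef_pos"]
for n in("top","scene"):
    c=cam(n); b=cv2.imread(f"pics/{n}0.png")[:,:,::-1].astype(float)
    for sgn in(1,-1):
        print(n,sgn)
        for off in(.040,.0435,.047,.051):
            pts=[proj(c,p+sgn*off*Rm[:,1]-d*Rm[:,2])[0] for d in np.arange(-.01,.075,.005)]
            m=np.float32(pts).reshape(1,-1,2)
            f=lambda im:cv2.remap(np.float32(im),m[...,0],m[...,1],cv2.INTER_LINEAR)[0]
            print(int(off*1e4),np.round((f(c[0])-f(b)).mean(1)).astype(int).tolist())
E
```

```text
t 2.40 grip [ 0.4875 -0.1009  0.1213] closing ang 0.126 lean 0.777 y-z -0.003 F [ 0.1  1.  -0.1] w 87.1 gf 0.0 q [ 0.98  0.52 -0.53  1.67 -0.38  1.49  0.7 ]
top 1
400 [15, 14, 8, -1, -3, -1, -4, -12, -22, -33, -37, -36, -43, -47, -55, -47, -52]
434 [14, 13, 4, 1, 1, 3, -4, -32, -54, -70, -76, -72, -76, -80, -81, -72, -79]
470 [15, 14, 12, 10, 12, 10, -8, -62, -108, -118, -121, -125, -124, -124, -126, -116, -123]
509 [15, 16, 18, 14, 16, 14, -9, -64, -97, -105, -107, -111, -122, -134, -130, -138, -144]
top -1
400 [14, 13, 9, 9, 10, 13, 6, 0, -2, -1, 0, -8, -16, -5, 2, -4, -20]
434 [16, 11, 0, 1, 1, -1, -13, -45, -56, -58, -50, -57, -59, -53, -47, -57, -65]
470 [14, 7, 0, -2, -4, -4, -25, -82, -109, -112, -110, -110, -116, -111, -108, -115, -118]
509 [15, 12, 11, 9, 8, 5, -10, -57, -90, -98, -106, -113, -121, -129, -133, -135, -142]
scene 1
400 [-160, -167, -110, -104, -133, -165, -147, -112, -110, -156, -191, -196, -205, -216, -217, -214, -186]
434 [-181, -143, -103, -106, -143, -165, -131, -105, -121, -171, -196, -201, -211, -217, -215, -209, -161]
470 [-177, -120, -100, -116, -159, -154, -117, -103, -139, -184, -196, -202, -215, -218, -214, -199, -138]
509 [-156, -103, -102, -132, -159, -136, -104, -110, -158, -193, -197, -207, -216, -216, -213, -178, -123]
scene -1
400 [0, 0, 0, 1, 0, 2, -1, -49, -174, -148, -105, -105, -111, -140, -162, -142, -119]
434 [1, 1, 0, 0, 1, 1, 0, -15, -138, -165, -117, -105, -106, -123, -156, -152, -123]
470 [0, 0, 0, 0, 1, 0, 1, -3, -85, -183, -127, -105, -105, -117, -146, -156, -134]
509 [1, 1, 1, 0, 1, 0, 2, 0, -31, -160, -146, -105, -109, -109, -129, -154, -147]
```

```bash
python3 - <<'E'
from h import *
Rm=tool(-1.237,0).as_matrix(); p=np.array([.2127,-.6138,.1910])
for n in("top","scene"):
    c=cam(n); b=cv2.imread(f"pics/{n}0.png").astype(float).mean(2)
    for sgn in(1,-1):
        for off in(.0435,.047,.051,.055):
            d=np.arange(-.01,.09,.005)
            pts=np.float32([proj(c,p+sgn*off*Rm[:,1]-x*Rm[:,2])[0] for x in d])
            if off==.0435: print(n,sgn,pts[2],pts[-1])
            print(int(off*1e4),cv2.remap(np.float32(b),pts[None,:,0],pts[None,:,1],cv2.INTER_LINEAR)[0].astype(int).tolist())
E
```

```text
top 1 [576.6121  301.97833] [599.1612  308.70486]
434 [71, 71, 73, 71, 73, 70, 65, 52, 36, 34, 32, 28, 16, 10, 15, 21, 14, 6, 7, 6]
470 [71, 72, 73, 72, 71, 70, 62, 44, 32, 36, 33, 27, 18, 13, 15, 14, 14, 8, 2, 2]
509 [72, 73, 70, 69, 73, 60, 41, 24, 34, 34, 33, 28, 19, 13, 15, 18, 11, 4, 8, 3]
550 [71, 72, 69, 68, 51, 31, 13, 20, 28, 30, 34, 29, 22, 15, 16, 15, 14, 11, 8, 13]
top -1 [544.74115 312.93594] [564.4917  320.64575]
434 [70, 69, 69, 59, 31, 7, 2, 4, 4, 11, 12, 17, 25, 28, 29, 34, 28, 25, 18, 13]
470 [70, 68, 68, 67, 61, 37, 13, 4, 0, 4, 10, 13, 21, 30, 28, 42, 48, 33, 23, 20]
509 [72, 70, 68, 72, 69, 67, 55, 38, 15, 10, 5, 7, 17, 20, 27, 33, 52, 53, 29, 15]
550 [71, 71, 71, 72, 72, 69, 70, 69, 46, 24, 11, 5, 9, 15, 22, 25, 30, 37, 36, 22]
scene 1 [712.50476 294.65714] [742.0727  226.98639]
434 [0, 0, 0, 0, 0, 0, 0, 0, 0, 0, 0, 0, 0, 0, 0, 0, 0, 0, 0, 0]
470 [0, 0, 0, 0, 0, 0, 0, 0, 0, 0, 0, 0, 0, 0, 0, 0, 0, 0, 0, 0]
509 [0, 0, 0, 0, 0, 0, 0, 0, 0, 0, 0, 0, 0, 0, 0, 0, 0, 0, 0, 0]
550 [0, 0, 0, 0, 0, 0, 0, 0, 0, 0, 0, 0, 0, 0, 0, 0, 0, 0, 0, 0]
scene -1 [627.4364 284.2389] [650.2497  217.88965]
434 [142, 141, 140, 140, 141, 141, 142, 86, 18, 16, 15, 12, 0, 0, 0, 0, 0, 0, 0, 0]
470 [141, 141, 140, 141, 142, 142, 141, 123, 19, 13, 14, 12, 13, 17, 4, 0, 0, 0, 0, 0]
509 [141, 142, 139, 142, 141, 141, 141, 141, 107, 12, 15, 12, 12, 14, 16, 10, 14, 2, 0, 0]
550 [141, 141, 141, 143, 141, 140, 141, 142, 141, 88, 29, 28, 24, 29, 14, 13, 14, 12, 14, 12]
```

The fingertips sit about 25 mm short of the TCP when the gripper is open. The linkage may swing them forward as it closes, so I'll test in the air at about 60 mm.

Emit:
{"op": "arm_command", "data": {"commands": [0, 0, 0, 0, 0, 0, 60, 0, 0, 0, 0, 0, 0, 60, 0, 0, 0, 0, 0, 0, 60, 0, 0, 0, 0, 0, 0, 60]}}

```text
time_s: 3.1
eef_pos: [0.4852, -0.0892, 0.1061]
tcp_rot: [-3.133, -0.784, 1.687]
force: [-0.6, 0.7, -0.5]
grip_width: 0.71
grip_force: 0.0
```

```bash
cat > tip.py <<'E'
from h import *
g,Rm=where(); p=state()["eef_pos"]; w=state()["grip_width"]*.087/2
d=np.arange(-.01,.075,.005)
for n in("top","scene"):
    c=cam(n); b=cv2.imread(f"pics/{n}0.png")[:,:,::-1].astype(float)
    for sgn in(1,-1):
        for off in(w+.003,w+.006):
            m=np.float32([proj(c,p+sgn*off*Rm[:,1]-x*Rm[:,2])[0] for x in d])[None]
            f=lambda im:cv2.remap(np.float32(im),m[...,0],m[...,1],cv2.INTER_LINEAR)[0]
            print(n,sgn,int(off*1e4),np.round((f(c[0])-f(b)).mean(1)).astype(int).tolist())
E
python3 tip.py
```

```text
t 3.10 grip [ 0.4869 -0.1025  0.1196] closing ang 0.122 lean 0.780 y-z -0.006 F [-0.6  0.7 -0.5] w 61.8 gf 0.0 q [ 0.99  0.52 -0.52  1.67 -0.38  1.49  0.7 ]
top 1 339 [15, 14, 8, 4, 3, 0, -17, -62, -98, -105, -116, -123, -124, -118, -118, -119, -127]
top 1 369 [18, 15, 13, 10, 12, 6, -17, -77, -109, -113, -121, -126, -127, -132, -134, -133, -138]
top -1 339 [14, 13, 3, 0, -1, -7, -24, -76, -105, -110, -116, -109, -104, -101, -107, -112, -121]
top -1 369 [15, 13, 7, 3, 0, 0, -17, -73, -107, -118, -121, -124, -124, -128, -135, -136, -136]
scene 1 339 [-4, -59, -125, -103, -100, -126, -162, -163, -130, -116, -144, -173, -191, -210, -218, -218, -214]
scene 1 369 [-12, -90, -122, -99, -102, -138, -172, -153, -122, -121, -155, -179, -196, -213, -218, -217, -212]
scene -1 339 [1, 0, 0, 1, 1, 1, 0, -1, -25, -93, -115, -111, -113, -132, -147, -134, -126]
scene -1 369 [1, 1, 0, 1, 0, 1, 1, 0, -12, -74, -111, -115, -111, -122, -140, -136, -129]
```

```bash
python3 - <<'E'
from h import *
go((.4884,-.0977,.030),.125,np.pi/4)
E
```

```text
cmd [0.002, 0.0064, -0.1194] [0.0011, -0.0035, 0.0018] | tcp [ 0.4867 -0.0844  0.0166]
```

Emit:
{"op": "arm_command", "data": {"commands": [0.002, 0.006, 0, 0.001, -0.003, 0.002, 87, 0.002, 0.006, 0, 0.001, -0.003, 0.002, 87, 0.002, 0.006, 0, 0.001, -0.003, 0.002, 87, 0.002, 0.006, -0.03, 0.001, -0.003, 0.002, 87, 0.002, 0.006, -0.06, 0.001, -0.003, 0.002, 87, 0.002, 0.006, -0.08, 0.001, -0.003, 0.002, 87, 0.002, 0.006, -0.1, 0.001, -0.003, 0.002, 87, 0.002, 0.006, -0.11, 0.001, -0.003, 0.002, 87, 0.002, 0.006, -0.119, 0.001, -0.003, 0.002, 87, 0.002, 0.006, -0.119, 0.001, -0.003, 0.002, 87]}}

```text
time_s: 4.45
eef_pos: [0.4866, -0.0846, 0.0168]
tcp_rot: [-3.14, -0.785, 1.695]
force: [0.1, -0.0, 1.2]
grip_width: 0.997
grip_force: 0.0
```

```bash
python3 - <<'E'
from h import *
where()
T=cam("top");S=cam("scene")
cv2.imwrite("pics/down.png",np.vstack([cv2.resize(c[0][o[1]:o[1]+60,o[0]:o[0]+110],None,fx=5,fy=5,interpolation=cv2.INTER_CUBIC) for c,o in((T,(325,170)),(S,(320,185)))])[:,:,::-1])
E
```

```text
t 4.45 grip [ 0.4883 -0.0979  0.0302] closing ang 0.125 lean 0.781 y-z -0.001 F [ 0.1 -0.   1.2] w 86.7 gf 0.0 q [ 0.96  0.64 -0.5   1.71 -0.34  1.35  0.76]
```

View pics/down.png

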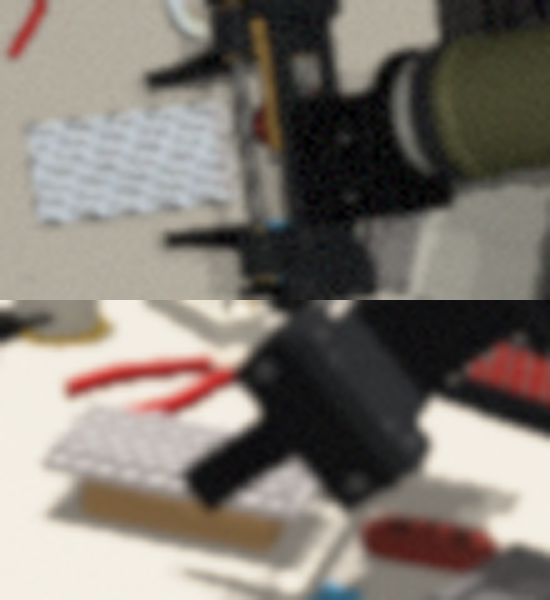

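The fingertips stand level with the plate's edge, near scene pixel (360,225). I'll probe lower in small steps, watching the force.

Emit:
{"op": "arm_command", "data": {"commands": [0, 0, -0.005, 0, 0, 0, 87, 0, 0, -0.008, 0, 0, 0, 87, 0, 0, -0.008, 0, 0, 0, 87]}}

```text
time_s: 4.92
eef_pos: [0.4866, -0.0846, 0.0108]
tcp_rot: [-3.14, -0.785, 1.695]
force: [-0.4, -0.9, 0.0]
grip_width: 1.005
grip_force: 0.0
```

Emit:
{"op": "arm_command", "data": {"commands": [0, 0, -0.003, 0, 0, 0, 87, 0, 0, -0.005, 0, 0, 0, 87, 0, 0, -0.005, 0, 0, 0, 87]}}

```text
time_s: 5.3
eef_pos: [0.4866, -0.0846, 0.0071]
tcp_rot: [-3.14, -0.785, 1.695]
force: [-0.3, 0.5, -0.1]
grip_width: 0.996
grip_force: 0.0
```

Emit:
{"op": "arm_command", "data": {"commands": [0, 0, -0.003, 0, 0, 0, 87, 0, 0, -0.006, 0, 0, 0, 87, 0, 0, -0.006, 0, 0, 0, 87]}}

```text
time_s: 5.68
eef_pos: [0.4865, -0.0846, 0.0025]
tcp_rot: [-3.14, -0.785, 1.695]
force: [-0.3, 1.0, -0.5]
grip_width: 1.0
grip_force: 0.0
```

```bash
python3 - <<'E'
from h import *
where()
E
python3 tip.py | cut -c1-150
```

```text
t 5.67 grip [ 0.4882 -0.0979  0.0159] closing ang 0.125 lean 0.781 y-z -0.001 F [-0.3  1.  -0.5] w 87.0 gf 0.0 q [ 0.96  0.66 -0.5   1.71 -0.34  1.33  0.77]
t 5.67 grip [ 0.4882 -0.0979  0.0159] closing ang 0.125 lean 0.781 y-z -0.001 F [-0.3  1.  -0.5] w 87.0 gf 0.0 q [ 0.96  0.66 -0.5   1.71 -0.34  1.33 
top 1 464 [14, 15, 16, 14, 14, 6, -25, -81, -99, -110, -123, -123, -125, -124, -126, -120, -126]
top 1 494 [14, 14, 16, 16, 15, 4, -24, -80, -102, -108, -114, -120, -126, -134, -135, -135, -137]
top -1 464 [18, 14, 15, 16, 15, 9, -20, -68, -102, -98, -99, -100, -100, -103, -98, -103, -107]
top -1 494 [16, 15, 15, 13, 12, 7, -27, -81, -114, -111, -109, -116, -121, -127, -131, -137, -137]
scene 1 464 [-24, -13, -14, -18, -24, -21, -18, -42, -137, -210, -218, -219, -218, -220, -214, -206, -195]
scene 1 494 [-17, -10, -11, -16, -19, -13, -14, -61, -169, -219, -218, -218, -220, -219, -210, -206, -186]
scene -1 464 [0, 0, 1, 0, 0, 0, 1, -4, -40, -77, -89, -113, -152, -176, -164, -178, -171]
scene -1 494 [0, 0, 1, 1, -1, 1, 0, -2, -21, -68, -85, -102, -134, -170, -166, -172, -170]
```

No contact, although the reported TCP is 2.5 mm above the bench. So the real fingertips end about 25 mm behind the reported TCP, as both cameras showed. I'll put the grasp point 44 mm behind the TCP.

```bash
sed -i 's/\.019\*/.044*/g' h.py; python3 - <<'E'
from h import *
where()
go((.4884,-.0977,.028),.125,np.pi/4)
E
```

```text
t 5.78 grip [ 0.4906 -0.1155  0.0338] closing ang 0.125 lean 0.781 y-z -0.001 F [ 0.7 -0.9  0.1] w 86.8 gf 0.0 q [ 0.96  0.66 -0.5   1.71 -0.34  1.33  0.77]
cmd [-0.0029, 0.0237, -0.0077] [0.0002, -0.0005, -0.0003] | tcp [ 0.4845 -0.0668 -0.0031]
```

Emit:
{"op": "arm_command", "data": {"commands": [-0.003, 0.024, 0, 0, 0, 0, 87, -0.003, 0.024, -0.004, 0, 0, 0, 87, -0.003, 0.024, -0.007, 0, 0, 0, 87, -0.003, 0.024, -0.007, 0, 0, 0, 87]}}

```text
time_s: 6.28
eef_pos: [0.4843, -0.0669, -0.0029]
tcp_rot: [-3.14, -0.785, 1.695]
force: [0.4, 0.2, 0.0]
grip_width: 0.995
grip_force: 0.0
```

Emit:
{"op": "arm_command", "data": {"commands": [0, 0, 0, 0, 0, 0, 50, 0, 0, 0, 0, 0, 0, 50, 0, 0, 0, 0, 0, 0, 50, 0, 0, 0, 0, 0, 0, 50, 0, 0, 0, 0, 0, 0, 50, 0, 0, 0, 0, 0, 0, 50]}}

```text
time_s: 7.02
eef_pos: [0.4846, -0.0668, -0.0025]
tcp_rot: [-3.141, -0.785, 1.695]
force: [0.6, 0.0, 0.3]
grip_width: 0.684
grip_force: 30.0
```

```bash
python3 - <<'E'
from h import *
where()
E
```

```text
t 7.03 grip [ 0.4885 -0.0976  0.0286] closing ang 0.125 lean 0.781 y-z -0.001 F [0.6 0.  0.3] w 59.5 gf 30.0 q [ 0.95  0.65 -0.51  1.75 -0.35  1.3   0.76]
```

Gripped at 59.5 mm with 30 N. Next I'll lift it.

Emit:
{"op": "arm_command", "data": {"commands": [0, 0, 0.03, 0, 0, 0, 50, 0, 0, 0.09, 0, 0, 0, 50, 0, 0, 0.16, 0, 0, 0, 50, 0, 0, 0.2, 0, 0, 0, 50, 0, 0, 0.2, 0, 0, 0, 50]}}

```text
time_s: 7.65
eef_pos: [0.4857, -0.0671, 0.1502]
tcp_rot: [3.137, -0.781, 1.7]
force: [0.2, -0.5, -1.8]
grip_width: 0.686
grip_force: 30.0
```

```bash
python3 - <<'E'
from h import *
where()
go((.601,-.3264,.17),.05,-np.pi/4)
go((.52,-.2,.18),.05,0)
E
```

```text
t 7.65 grip [ 0.4895 -0.0978  0.1815] closing ang 0.126 lean 0.777 y-z 0.003 F [ 0.2 -0.5 -1.8] w 59.7 gf 30.0 q [ 0.99  0.45 -0.55  1.67 -0.42  1.54  0.67]
cmd [0.1557, -0.3872, -0.0151] [-0.9935, -0.086, -0.0397] | tcp [ 0.6026 -0.3575  0.1389]
cmd [0.0457, -0.1772, -0.019] [-0.4954, -0.0417, -0.0467] | tcp [ 0.52  -0.2    0.136]
```

Emit:
{"op": "arm_command", "data": {"commands": [0.046, -0.177, 0, -0.495, -0.042, -0.047, 50, 0.046, -0.177, 0, -0.495, -0.042, -0.047, 50, 0.046, -0.177, 0, -0.495, -0.042, -0.047, 50, 0.046, -0.177, 0, -0.495, -0.042, -0.047, 50, 0.156, -0.387, 0, -0.993, -0.086, -0.04, 50, 0.156, -0.387, 0, -0.993, -0.086, -0.04, 50, 0.156, -0.387, 0, -0.993, -0.086, -0.04, 50, 0.156, -0.387, 0, -0.993, -0.086, -0.04, 50, 0.156, -0.387, 0, -0.993, -0.086, -0.04, 50, 0.156, -0.387, 0, -0.993, -0.086, -0.04, 50]}}

```text
time_s: 8.9
eef_pos: [0.6006, -0.3538, 0.1437]
tcp_rot: [-3.135, 0.777, 1.625]
force: [-0.6, 0.2, -0.9]
grip_width: 0.684
grip_force: 30.0
```

```bash
python3 - <<'E'
from h import *
where()
go((.601,-.3264,.15),.05,-np.pi/4)
E
```

```text
t 8.90 grip [ 0.5992 -0.323   0.1751] closing ang 0.050 lean -0.776 y-z -0.005 F [-0.6  0.2 -0.9] w 59.5 gf 30.0 q [ 0.39  0.36 -0.37  1.77  1.    1.19 -0.37]
cmd [0.0027, -0.0049, -0.0331] [-0.0053, -0.0034, 0.0003] | tcp [ 0.6026 -0.3575  0.1189]
```

Emit:
{"op": "arm_command", "data": {"commands": [0.003, -0.005, -0.033, -0.005, -0.003, 0, 50, 0.003, -0.005, -0.033, -0.005, -0.003, 0, 50, 0.003, -0.005, -0.033, -0.005, -0.003, 0, 50]}}

```text
time_s: 9.28
eef_pos: [0.6034, -0.3618, 0.1236]
tcp_rot: [3.133, 0.788, 1.609]
force: [-0.1, -0.0, -1.5]
grip_width: 0.688
grip_force: 30.0
```

```bash
python3 - <<'E'
from h import *
g,Rm=where()
go((.601,-.3264,.076),.05,-np.pi/4)
T=cam("top");S=cam("scene")
d=np.array([np.cos(.05),np.sin(.05),0]); u=np.array([0,0,1.])
out=[]
for c,o in((T,(385,135)),(S,(410,140))):
    im=cv2.resize(c[0][o[1]:o[1]+(60 if c is T else 100),o[0]:o[0]+110],None,fx=5,fy=5,interpolation=cv2.INTER_CUBIC)[:300 if c is T else 500]
    for a,b in((-.07,-.03),(-.07,.03),(.05,-.03),(.05,.03)):
        q=proj(c,g+a*u+b*d)[0]; cv2.circle(im,tuple(int(v) for v in((q-o+.5)*5)),3,(0,255,0),-1)
    for a in(-.03,.03):  # slot mouth centre line ends
        q=proj(c,[.601+a*d[0],-.325+a*d[1],.036])[0]; cv2.circle(im,tuple(int(v) for v in((q-o+.5)*5)),3,(255,0,0),-1)
    out.append(im)
cv2.imwrite("pics/ins.png",np.hstack([cv2.copyMakeBorder(out[0],0,200,0,0,0),out[1]])[:,:,::-1][:, :1100])
im=cv2.imread("pics/ins.png"); cv2.imwrite("pics/ins.png",cv2.resize(im,(800,364)))
E
```

```text
t 9.28 grip [ 0.6019 -0.3306  0.1547] closing ang 0.044 lean -0.788 y-z 0.006 F [-0.1 -0.  -1.5] w 59.8 gf 30.0 q [ 0.39  0.39 -0.36  1.78  1.04  1.17 -0.42]
cmd [-0.0012, 0.0057, -0.105] [0.0016, 0.0038, 0.0039] | tcp [ 0.6026 -0.3575  0.0449]
```

View pics/ins.png

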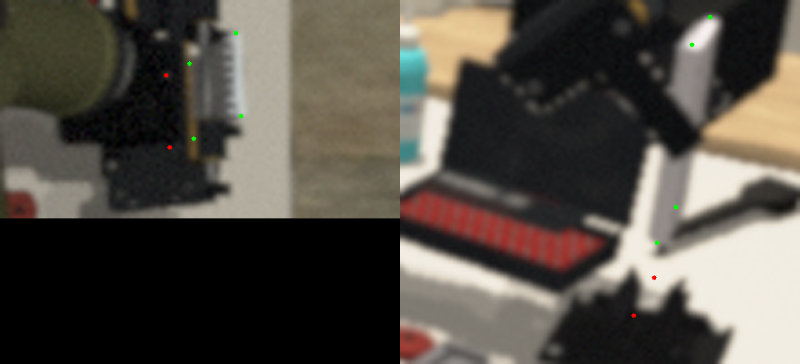

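The plate hangs upright. Its bottom corners match the predicted points, scene crop (675,207) and (657,243), and the slot lies below between the cheek tips. Next I'll lower it in.

Emit:
{"op": "arm_command", "data": {"commands": [-0.001, 0.006, 0, 0.002, 0.004, 0.004, 50, -0.001, 0.006, -0.02, 0.002, 0.004, 0.004, 50, -0.001, 0.006, -0.04, 0.002, 0.004, 0.004, 50, -0.001, 0.006, -0.055, 0.002, 0.004, 0.004, 50, -0.001, 0.006, -0.065, 0.002, 0.004, 0.004, 50, -0.001, 0.006, -0.075, 0.002, 0.004, 0.004, 50, -0.001, 0.006, -0.08, 0.002, 0.004, 0.004, 50]}}

```text
time_s: 10.25
eef_pos: [0.6029, -0.3562, 0.0622]
tcp_rot: [-3.14, 0.785, 1.624]
force: [0.2, -0.1, -1.9]
grip_width: 0.681
grip_force: 30.0
```

```bash
python3 - <<'E'
from h import *
where()
go((.601,-.3264,.076),.05,-np.pi/4)
E
```

```text
t 10.25 grip [ 0.6013 -0.3252  0.0934] closing ang 0.052 lean -0.784 y-z -0.001 F [ 0.2 -0.1 -1.9] w 59.3 gf 30.0 q [ 0.37  0.46 -0.34  1.82  1.1   1.12 -0.52]
cmd [-0.0004, -0.0016, -0.0231] [-0.0003, -0.0008, -0.0012] | tcp [ 0.6026 -0.3575  0.0449]
```

Emit:
{"op": "arm_command", "data": {"commands": [0, -0.001, -0.008, 0, 0, 0, 50, 0, -0.001, -0.014, 0, 0, 0, 50, 0, -0.001, -0.018, 0, 0, 0, 50, 0, -0.001, -0.02, 0, 0, 0, 50]}}

```text
time_s: 10.75
eef_pos: [0.603, -0.3569, 0.0475]
tcp_rot: [-3.14, 0.785, 1.624]
force: [0.8, 0.0, -2.3]
grip_width: 0.685
grip_force: 30.0
```

Emit:
{"op": "arm_command", "data": {"commands": [0, 0, -0.0015, 0, 0, 0, 50, 0, 0, -0.003, 0, 0, 0, 50, 0, 0, -0.003, 0, 0, 0, 50]}}

```text
time_s: 11.12
eef_pos: [0.6031, -0.3572, 0.0466]
tcp_rot: [-3.141, 0.786, 1.623]
force: [-2.2, 1.8, 3.8]
grip_width: 0.686
grip_force: 30.0
```

It has touched the floor (about 5 N). I'll release it and back out along the tool axis.

Emit:
{"op": "arm_command", "data": {"commands": [0, 0, 0, 0, 0, 0, 63, 0, 0, 0, 0, 0, 0, 66, 0, 0, 0, 0, 0, 0, 75, 0, 0, 0, 0, 0, 0, 87, 0, 0, 0, 0, 0, 0, 87, 0, 0, 0, 0, 0, 0, 87]}}

```text
time_s: 11.88
eef_pos: [0.6029, -0.3569, 0.0454]
tcp_rot: [-3.14, 0.785, 1.624]
force: [-0.3, 0.4, 0.2]
grip_width: 0.993
grip_force: 0.0
```

Emit:
{"op": "arm_command", "data": {"commands": [0, 0.02, 0.02, 0, 0, 0, 87, 0, 0.06, 0.06, 0, 0, 0, 87, 0, 0.11, 0.12, 0, 0, 0, 87, 0, 0.15, 0.18, 0, 0, 0, 87, 0, 0.15, 0.22, 0, 0, 0, 87, 0, 0.15, 0.22, 0, 0, 0, 87]}}

```text
time_s: 12.62
eef_pos: [0.605, -0.2425, 0.2148]
tcp_rot: [3.133, 0.786, 1.619]
force: [-0.4, -0.6, -0.0]
grip_width: 1.001
grip_force: 0.0
```

```bash
python3 - <<'E'
from h import *
where()
T=cam("top");S=cam("scene")
cv2.imwrite("pics/std.png",np.hstack([cv2.resize(c[0][o[1]:o[1]+80,o[0]:o[0]+80],None,fx=5,fy=5,interpolation=cv2.INTER_CUBIC) for c,o in((T,(390,130)),(S,(430,175)))])[:,:,::-1])
go((.601,-.40,.20),.05,np.pi/4)
go((.601,-.36,.22),.05,0)
E
```

```text
t 12.62 grip [ 0.6031 -0.2114  0.246 ] closing ang 0.054 lean -0.785 y-z 0.006 F [-0.4 -0.6 -0. ] w 87.0 gf 0.0 q [ 0.27  0.29 -0.45  1.71  0.92  1.39 -0.4 ]
cmd [-0.0045, -0.167, -0.0557] [0.9981, 0.051, -0.0014] | tcp [ 0.5994 -0.3689  0.1689]
cmd [-0.0024, -0.1551, -0.0462] [0.4987, 0.0254, -0.0015] | tcp [ 0.601 -0.36   0.176]
```

View pics/std.png

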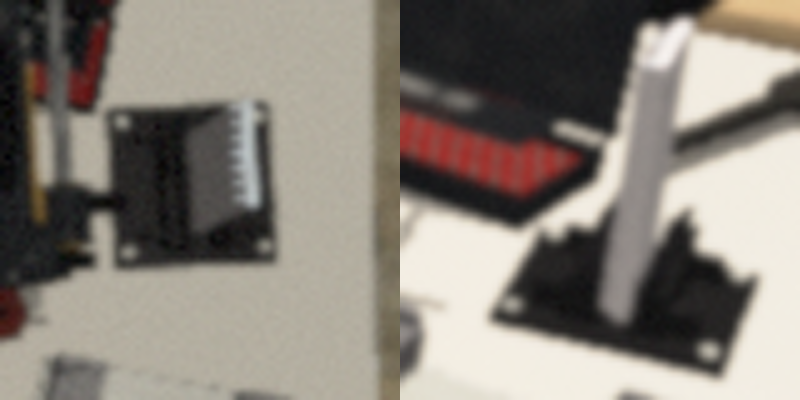

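The heat sink stands by itself in the slot with its fins on the +y side. Its top end is at top crop (249,155) and scene crop (667,45). I'll work out how far it leans.

```bash
python3 - <<'E'
from h import *
T=cam("top");S=cam("scene")
qt=uncrop((249,155),5,(390,130)); qs=uncrop((667,45),5,(350,175)); qs=uncrop((267,45),5,(430,175))
r=least_squares(lambda P:np.r_[proj(T,P)[0]-qt,proj(S,P)[0]-qs],[.6,-.33,.126]); print(r.x,r.fun)
d=np.array([np.cos(.05),np.sin(.05),0]);n=np.array([-np.sin(.05),np.cos(.05),0])
for le in(-.15,-.1,-.05,0,.05,.1,.15):
    Rl=R.from_rotvec(-le*d).as_matrix() # top toward +y for +le
    top=np.array([.601,-.325,.006])+Rl@np.array([0,0,.12])
    print(le,[np.round(proj(c,top)[0],1).tolist() for c in(T,S)],end=' ')
    c0=[top+s*.03*d+t*.006*n for s in(-1,1) for t in(-1,1)]
    print(np.round([ (p-[390,130]+.5)*5 for p in proj(T,np.array(c0))]).tolist(),np.round([ (p-[430,175]+.5)*5+[400,0] for p in proj(S,np.array(c0))]).tolist())
print(qt,qs)
E
```

```text
[ 0.59987697 -0.32504604  0.12515168] [-0.17884878  0.05604235  0.1395049  -0.02523521]
-0.15 [[445.6, 160.0], [491.9, 185.3]] [[294.0, 206.0], [273.0, 207.0], [288.0, 99.0], [266.0, 100.0]] [[715.0, 80.0], [684.0, 75.0], [739.0, 34.0], [710.0, 29.0]]
-0.1 [[443.5, 160.1], [489.1, 184.4]] [[284.0, 206.0], [263.0, 207.0], [278.0, 99.0], [256.0, 100.0]] [[700.0, 76.0], [670.0, 70.0], [725.0, 30.0], [696.0, 25.0]]
-0.05 [[441.4, 160.1], [486.2, 183.6]] [[274.0, 206.0], [252.0, 207.0], [267.0, 99.0], [246.0, 100.0]] [[685.0, 72.0], [655.0, 66.0], [710.0, 26.0], [682.0, 21.0]]
0 [[439.3, 160.2], [483.3, 183.0]] [[263.0, 207.0], [241.0, 208.0], [257.0, 100.0], [235.0, 101.0]] [[670.0, 69.0], [641.0, 63.0], [696.0, 23.0], [668.0, 18.0]]
0.05 [[437.1, 160.3], [480.4, 182.6]] [[252.0, 207.0], [230.0, 208.0], [246.0, 100.0], [224.0, 101.0]] [[655.0, 66.0], [626.0, 60.0], [682.0, 21.0], [654.0, 16.0]]
0.1 [[434.9, 160.4], [477.5, 182.2]] [[241.0, 208.0], [219.0, 209.0], [235.0, 101.0], [213.0, 102.0]] [[640.0, 64.0], [611.0, 59.0], [668.0, 19.0], [640.0, 14.0]]
0.15 [[432.7, 160.5], [474.6, 182.0]] [[230.0, 208.0], [208.0, 209.0], [224.0, 101.0], [202.0, 102.0]] [[626.0, 63.0], [596.0, 58.0], [654.0, 18.0], [626.0, 13.0]]
[439.4 160.6] [483.  183.6]
```

Lean is about 0, and the triangulated top is at (0.600, -0.325, 0.125), as it should be. Next I'll swing over to the back side.

```bash
python3 - <<'E'
from h import *
go((.601,-.34,.27),.05,0)
go((.6005,-.4275,.18),.05,np.pi/4)
E
```

```text
cmd [-0.0014, -0.1275, 0.0224] [0.4988, 0.0235, -0.0018] | tcp [ 0.601 -0.34   0.226]
cmd [-0.0042, -0.2027, -0.0804] [0.9981, 0.0493, -0.0023] | tcp [ 0.5989 -0.3964  0.1489]
```

Emit:
{"op": "arm_command", "data": {"commands": [-0.001, -0.06, 0.06, 0.12, 0.006, 0, 87, -0.001, -0.1, 0.06, 0.25, 0.012, -0.001, 87, -0.001, -0.128, 0.04, 0.499, 0.024, -0.002, 87, -0.001, -0.128, 0.03, 0.499, 0.024, -0.002, 87, -0.001, -0.128, 0.023, 0.499, 0.024, -0.002, 87, -0.004, -0.203, -0.02, 0.998, 0.049, -0.002, 87, -0.004, -0.203, -0.04, 0.998, 0.049, -0.002, 87, -0.004, -0.203, -0.08, 0.998, 0.049, -0.002, 87, -0.004, -0.203, -0.08, 0.998, 0.049, -0.002, 87, -0.004, -0.203, -0.08, 0.998, 0.049, -0.002, 87]}}

```text
time_s: 14.08
eef_pos: [0.5982, -0.3956, 0.1406]
tcp_rot: [-3.127, -0.795, 1.608]
force: [0.1, 1.9, -0.9]
grip_width: 0.996
grip_force: 0.0
```

```bash
python3 - <<'E'
from h import *
where()
go((.6005,-.4275,.176),.05,np.pi/4)
go((.6005,-.3275,.076),.05,np.pi/4)
E
```

```text
t 14.07 grip [ 0.6    -0.427   0.1714] closing ang 0.047 lean 0.794 y-z -0.010 F [ 0.1  1.9 -0.9] w 86.6 gf 0.0 q [ 0.94  1.08 -0.43  0.62 -0.23  2.01  0.62]
cmd [0.0009, -0.0011, 0.0058] [-0.0057, -0.0068, 0.0018] | tcp [ 0.5989 -0.3964  0.1449]
cmd [0.0009, 0.1323, -0.1276] [-0.0057, -0.0068, 0.0018] | tcp [ 0.5989 -0.2964  0.0449]
```

Emit:
{"op": "arm_command", "data": {"commands": [0.001, 0.03, -0.025, -0.006, -0.007, 0.002, 87, 0.001, 0.07, -0.065, -0.006, -0.007, 0.002, 87, 0.001, 0.09, -0.085, -0.006, -0.007, 0.002, 87, 0.001, 0.09, -0.085, -0.006, -0.007, 0.002, 87, 0.001, 0.09, -0.085, -0.006, -0.007, 0.002, 87]}}

```text
time_s: 14.7
eef_pos: [0.6018, -0.3289, 0.0894]
tcp_rot: [3.122, -0.771, 1.637]
force: [-0.1, -0.6, 0.7]
grip_width: 1.001
grip_force: 0.0
```

```bash
python3 - <<'E'
from h import *
where()
go((.6005,-.3275,.076),.05,np.pi/4)
E
```

```text
t 14.70 grip [ 0.603  -0.3595  0.1209] closing ang 0.053 lean 0.771 y-z 0.014 F [-0.1 -0.6  0.7] w 87.0 gf 0.0 q [ 0.96  0.97 -0.45  0.94 -0.23  1.78  0.67]
cmd [-0.0038, 0.0433, -0.0593] [0.0087, 0.0092, -0.0016] | tcp [ 0.5989 -0.2964  0.0449]
```

Emit:
{"op": "arm_command", "data": {"commands": [0, 0, 0, 0, 0, 0, 87, 0, 0, 0, 0, 0, 0, 87]}}

```text
time_s: 14.95
eef_pos: [0.6009, -0.33, 0.0872]
tcp_rot: [3.125, -0.773, 1.633]
force: [0.3, 0.6, 0.3]
grip_width: 1.0
grip_force: 0.0
```

```bash
python3 - <<'E'
from h import *
where()
go((.6005,-.3275,.076),.05,np.pi/4)
E
```

```text
t 14.95 grip [ 0.6021 -0.3607  0.1187] closing ang 0.050 lean 0.773 y-z 0.012 F [0.3 0.6 0.3] w 87.0 gf 0.0 q [ 0.96  0.97 -0.45  0.94 -0.23  1.78  0.67]
cmd [-0.0026, 0.0447, -0.0564] [0.0071, 0.0081, -0.0001] | tcp [ 0.5989 -0.2964  0.0449]
```

Emit:
{"op": "arm_command", "data": {"commands": [-0.003, 0.015, -0.025, 0.007, 0.008, 0, 87, -0.003, 0.03, -0.045, 0.007, 0.008, 0, 87, -0.003, 0.045, -0.056, 0.007, 0.008, 0, 87, -0.003, 0.045, -0.056, 0.007, 0.008, 0, 87, -0.003, 0.045, -0.056, 0.007, 0.008, 0, 87]}}

```text
time_s: 15.58
eef_pos: [0.5987, -0.2958, 0.0451]
tcp_rot: [-3.142, -0.786, 1.622]
force: [-0.1, 0.3, -0.6]
grip_width: 0.993
grip_force: 0.0
```

```bash
python3 - <<'E'
from h import *
where()
go((.6005,-.3275,.076),.05,np.pi/4)
E
```

```text
t 15.57 grip [ 0.6002 -0.3269  0.0762] closing ang 0.051 lean 0.785 y-z -0.000 F [-0.1  0.3 -0.6] w 86.4 gf 0.0 q [ 0.96  0.97 -0.46  1.05 -0.23  1.69  0.67]
cmd [0.0004, -0.0009, -0.0003] [-0.0003, -0.0001, -0.0006] | tcp [ 0.5989 -0.2964  0.0449]
```

On target, so I'll close.

Emit:
{"op": "arm_command", "data": {"commands": [0, 0, 0, 0, 0, 0, 50, 0, 0, 0, 0, 0, 0, 50, 0, 0, 0, 0, 0, 0, 50, 0, 0, 0, 0, 0, 0, 50, 0, 0, 0, 0, 0, 0, 50, 0, 0, 0, 0, 0, 0, 50]}}

```text
time_s: 16.32
eef_pos: [0.5987, -0.2954, 0.0449]
tcp_rot: [-3.142, -0.786, 1.622]
force: [0.3, 0.1, 0.3]
grip_width: 0.682
grip_force: 30.0
```

Emit:
{"op": "arm_command", "data": {"commands": [0, 0, 0.02, 0, 0, 0, 50, 0, 0, 0.05, 0, 0, 0, 50, 0, 0, 0.1, 0, 0, 0, 50, 0, 0, 0.14, 0, 0, 0, 50, 0, 0, 0.14, 0, 0, 0, 50]}}

```text
time_s: 16.95
eef_pos: [0.6, -0.2961, 0.1541]
tcp_rot: [3.134, -0.782, 1.627]
force: [0.5, 0.1, -1.9]
grip_width: 0.686
grip_force: 30.0
```

```bash
python3 - <<'E'
from h import *
where()
c=-1.749+np.pi/2
# nest: toward +y along length unit
L=np.array([-np.cos(-1.749),-np.sin(-1.749),0]); print(L)
N=np.array([.4425,-.301,0])
print(N+.010*L)
for z in(.15,.0335): go(N+.010*L+[0,0,z],c,-np.pi/4)
go((.52,-.32,.2),-.05,0)
E
```

```text
t 16.95 grip [ 0.6014 -0.3271  0.1853] closing ang 0.051 lean 0.781 y-z 0.005 F [ 0.5  0.1 -1.9] w 59.7 gf 30.0 q [ 0.96  0.88 -0.48  0.98 -0.27  1.82  0.6 ]
[0.17726198 0.9841637  0.        ]
[ 0.44427262 -0.29115836  0.        ]
cmd [-0.215, -0.0342, -0.047] [-0.9975, 0.0661, -0.1173] | tcp [ 0.4388 -0.3218  0.1189]
cmd [-0.215, -0.0342, -0.2023] [-0.9975, 0.0661, -0.1173] | tcp [ 0.4388 -0.3218  0.0024]
cmd [-0.1066, -0.0318, 0.0025] [-0.498, 0.0028, -0.0623] | tcp [ 0.52  -0.32   0.156]
```

Emit:
{"op": "arm_command", "data": {"commands": [-0.05, -0.032, 0.003, -0.25, 0.001, -0.03, 50, -0.107, -0.032, 0.003, -0.498, 0.003, -0.062, 50, -0.107, -0.032, 0.003, -0.498, 0.003, -0.062, 50, -0.107, -0.032, 0.003, -0.498, 0.003, -0.062, 50, -0.215, -0.034, 0, -0.997, 0.066, -0.117, 50, -0.215, -0.034, 0, -0.997, 0.066, -0.117, 50, -0.215, -0.034, 0, -0.997, 0.066, -0.117, 50, -0.215, -0.034, -0.047, -0.997, 0.066, -0.117, 50, -0.215, -0.034, -0.047, -0.997, 0.066, -0.117, 50, -0.215, -0.034, -0.047, -0.997, 0.066, -0.117, 50]}}

```text
time_s: 18.2
eef_pos: [0.4364, -0.3178, 0.1109]
tcp_rot: [-3.131, 0.777, 1.4]
force: [-0.3, -1.4, -2.3]
grip_width: 0.683
grip_force: 30.0
```

Emit:
{"op": "arm_command", "data": {"commands": [0, 0, 0, 0, 0, 0, 50, 0, 0, 0, 0, 0, 0, 50]}}

```text
time_s: 18.45
eef_pos: [0.4371, -0.3224, 0.1158]
tcp_rot: [3.139, 0.78, 1.382]
force: [-0.2, -0.4, -1.3]
grip_width: 0.686
grip_force: 30.0
```

```bash
cat > nest.py <<'E'
from h import *
import sys
c=-1.749+np.pi/2; L=np.array([-np.cos(-1.749),-np.sin(-1.749),0]); N=np.array([.4425,-.301,0])
where(); go(N+.010*L+[0,0,float(sys.argv[1])],c,-np.pi/4)
E
python3 nest.py .08
```

```text
t 18.45 grip [ 0.4428 -0.292   0.1471] closing ang -0.187 lean -0.771 y-z 0.002 F [-0.2 -0.4 -1.3] w 59.7 gf 30.0 q [ 0.54  0.21 -0.53  2.03  0.92  1.29 -0.63]
cmd [0.0022, 0.0008, -0.0893] [-0.0033, 0.0019, 0.0054] | tcp [ 0.4388 -0.3218  0.0489]
```

Emit:
{"op": "arm_command", "data": {"commands": [0.002, 0.001, -0.04, -0.003, 0.002, 0.005, 50, 0.002, 0.001, -0.08, -0.003, 0.002, 0.005, 50, 0.002, 0.001, -0.11, -0.003, 0.002, 0.005, 50, 0.002, 0.001, -0.116, -0.003, 0.002, 0.005, 50, 0.002, 0.001, -0.116, -0.003, 0.002, 0.005, 50]}}

```text
time_s: 19.08
eef_pos: [0.439, -0.3209, 0.0284]
tcp_rot: [-3.14, 0.786, 1.395]
force: [-0.8, 0.1, -2.1]
grip_width: 0.684
grip_force: 30.0
```

```bash
python3 nest.py .035; python3 - <<'E'
from h import *
g,Rm=where(); T=cam("top");S=cam("scene")
a=-1.749; x=np.array([np.cos(a),np.sin(a),0]); y=np.array([-x[1],x[0],0])
cen=g+.010*x; cen[2]+=.004  # back face of the part if held as planned
out=[]
for c,o in((T,(385,195)),(S,(395,205))):
    im=cv2.resize(c[0][o[1]:o[1]+75,o[0]:o[0]+100],None,fx=4,fy=4,interpolation=cv2.INTER_CUBIC)
    im=cv2.resize(c[0][o[1]:o[1]+75,o[0]:o[0]+100],(800,600),interpolation=cv2.INTER_CUBIC) if 0 else cv2.resize(c[0][o[1]:o[1]+75,o[0]:o[0]+80],None,fx=5,fy=5,interpolation=cv2.INTER_CUBIC)
    if c is S: im=cv2.resize(c[0][o[1]:o[1]+75,o[0]:o[0]+80+20],(500,375),interpolation=cv2.INTER_CUBIC)[:, :400+20]
    for X in(-.06,.06):
        for Y in(-.03,.03):
            q=proj(c,cen+X*x+Y*y)[0]; cv2.circle(im,tuple(int(v) for v in((q-o+.5)*5)),2,(0,255,0),-1)
            q=proj(c,np.array([.4425,-.301,.030])+X/.06*.064*x+Y/.03*.034*y)[0]; cv2.circle(im,tuple(int(v) for v in((q-o+.5)*5)),2,(255,0,0),-1)
    out.append(im)
im=np.hstack(out)[:,:,::-1]; cv2.imwrite("pics/nest.png",cv2.resize(im,(800,int(375*800/im.shape[1]))))
E
```

```text
t 19.07 grip [ 0.4445 -0.2903  0.0595] closing ang -0.177 lean -0.778 y-z -0.001 F [-0.8  0.1 -2.1] w 59.5 gf 30.0 q [ 0.49  0.37 -0.51  2.07  1.04  1.22 -0.81]
cmd [-0.0003, -0.0011, -0.0327] [-0.0, -0.0008, -0.0007] | tcp [ 0.4388 -0.3218  0.0039]
t 19.07 grip [ 0.4445 -0.2903  0.0595] closing ang -0.177 lean -0.778 y-z -0.001 F [-0.8  0.1 -2.1] w 59.5 gf 30.0 q [ 0.49  0.37 -0.51  2.07  1.04  1.22 -0.81]
```

View pics/nest.png

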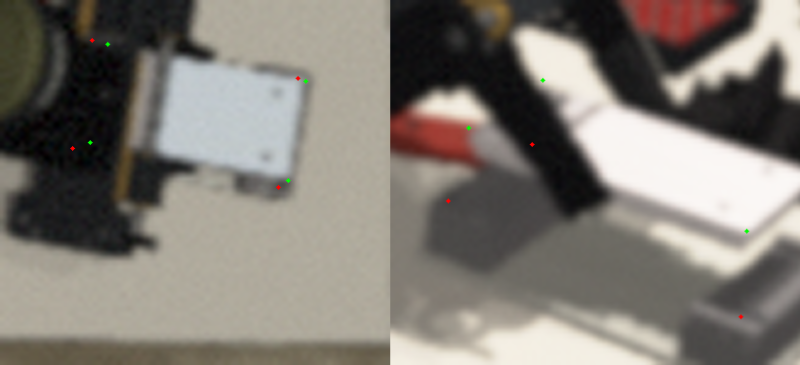

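The back faces up and the part hangs over the nest. Its right edge in the top crop runs from about (302,73) to (292,178), which looks slightly turned from the prediction. I'll measure that numerically.

```bash
cat > meas.py <<'E'
from h import *
g,Rm=where(); c=T=cam("top"); im=T[0].astype(float)
a=-1.749; x=np.array([np.cos(a),np.sin(a),0]); y=np.array([-x[1],x[0],0])
z=g[2]+.004; ro=slice(200,240); co=slice(412,452)
b=cv2.resize(np.float32(im[ro,co].min(2)),None,fx=8,fy=8,interpolation=cv2.INTER_CUBIC)
print("levels",np.percentile(b,[5,50,75,90]).round())
Ti=np.linalg.inv(T[2]); Ki=np.linalg.inv(T[1])
def world(q):
    r=Ti[:3,:3]@(Ki@np.r_[q,1]); o=Ti[:3,3]; return o+r*(z-o[2])/r[2]
bi=np.float32(im[:,:,2]) # blue channel: plate bluish white, bench beige
def edge(P0,dirn):
    # strongest fall of blue along dirn from P0
    s=np.arange(-.012,.0121,.0005); pts=np.float32([proj(T,P0+t*dirn)[0] for t in s])
    v=cv2.GaussianBlur(cv2.remap(bi,pts[None,:,0],pts[None,:,1],cv2.INTER_CUBIC),(9,1),2)[0]
    d=np.gradient(v); i=np.argmin(d); return s[i],d[i]
cen=g+.010*x; cen[2]=z
for nm,f,dn in(("far",lambda t:cen+.03*y+t*x,y),("near",lambda t:cen-.03*y+t*x,-y)):
    ts=np.arange(.005,.055,.005); e=np.array([edge(f(t),dn) for t in ts]); k=np.polyfit(ts,e[:,0],1)
    print(nm,np.round(e[:,0]*1000,1),np.round(e[:,1]),"slope",k.round(3))
ts=np.arange(-.022,.023,.004); e=np.array([edge(cen+.06*x+t*y,x) for t in ts]); print("right",np.round(e[:,0]*1000,1),np.round(e[:,1]),np.polyfit(ts,e[:,0],1).round(3))
E
python3 meas.py
```

```text
t 19.18 grip [ 0.4449 -0.2901  0.0599] closing ang -0.176 lean -0.778 y-z -0.000 F [ 0.7 -0.1 -2.1] w 59.6 gf 30.0 q [ 0.49  0.37 -0.51  2.07  1.05  1.22 -0.81]
levels [ 34. 156. 189. 193.]
far [ 0.5  0.   1.   0.   0.5  0.  -0.5  0.5  0.5  0. ] [-8. -4. -6. -5. -5. -6. -8. -8. -7. -7.] slope [-0.007  0.   ]
near [-0.5 -2.  -1.5 -1.5 -1.5 -1.   0.  -1.  -1.5  0. ] [-9. -7. -5. -6. -8. -9. -9. -9. -8. -8.] slope [ 0.019 -0.002]
right [-1.  -0.5 -1.  -1.5 -1.5 -0.5 -0.5 -1.  -1.5 -0.5 -0.5 -1. ] [-6. -7. -7. -6. -6. -7. -7. -7. -6. -6. -7. -8.] [ 0.004 -0.001]
```

The measured edges match the prediction within about 1.5 mm, with no turn. Next I'll lower it.

Emit:
{"op": "arm_command", "data": {"commands": [-0.001, 0, -0.012, 0, -0.001, 0, 50, -0.001, 0, -0.022, 0, -0.001, 0, 50, -0.001, 0, -0.029, 0, -0.001, 0, 50, -0.001, 0, -0.031, 0, -0.001, 0, 50, -0.001, 0, -0.031, 0, -0.001, 0, 50]}}

```text
time_s: 19.85
eef_pos: [0.4379, -0.3201, 0.004]
tcp_rot: [-3.14, 0.785, 1.397]
force: [-0.0, 0.8, -1.9]
grip_width: 0.682
grip_force: 30.0
```

```bash
python3 nest.py .0325
```

```text
t 19.85 grip [ 0.4434 -0.2895  0.0351] closing ang -0.176 lean -0.777 y-z -0.001 F [-0.   0.8 -1.9] w 59.3 gf 30.0 q [ 0.48  0.42 -0.5   2.08  1.08  1.2  -0.86]
cmd [0.0011, -0.0022, -0.0035] [-0.0004, -0.0008, -0.0016] | tcp [ 0.4388 -0.3218  0.0014]
```

Emit:
{"op": "arm_command", "data": {"commands": [0.001, 0, -0.0015, 0, 0, 0, 50, 0.001, 0, -0.003, 0, 0, 0, 50, 0.001, 0, -0.003, 0, 0, 0, 50]}}

```text
time_s: 20.23
eef_pos: [0.4389, -0.3202, 0.0021]
tcp_rot: [-3.141, 0.785, 1.396]
force: [0.1, 0.5, -1.5]
grip_width: 0.686
grip_force: 30.0
```

Emit:
{"op": "arm_command", "data": {"commands": [0, 0, -0.001, 0, 0, 0, 50, 0, 0, -0.002, 0, 0, 0, 50, 0, 0, -0.002, 0, 0, 0, 50]}}

```text
time_s: 20.6
eef_pos: [0.4389, -0.3203, 0.0018]
tcp_rot: [-3.141, 0.787, 1.395]
force: [-2.7, 3.7, 7.1]
grip_width: 0.686
grip_force: 30.0
```

It is resting. I'll release it and back out along the tool axis.

Emit:
{"op": "arm_command", "data": {"commands": [0, 0, 0.001, 0, 0, 0, 50, 0, 0, 0.001, 0, 0, 0, 63, 0, 0, 0.001, 0, 0, 0, 66, 0, 0, 0.001, 0, 0, 0, 75, 0, 0, 0.001, 0, 0, 0, 85, 0, 0, 0.001, 0, 0, 0, 85, 0, 0, 0.001, 0, 0, 0, 85]}}

```text
time_s: 21.48
eef_pos: [0.4387, -0.3201, 0.0012]
tcp_rot: [-3.14, 0.785, 1.396]
force: [0.5, -0.7, -1.1]
grip_width: 0.975
grip_force: 0.0
```

Emit:
{"op": "arm_command", "data": {"commands": [0, 0.02, 0.02, 0, 0, 0, 85, 0, 0.05, 0.05, 0, 0, 0, 85, 0, 0.09, 0.1, 0, 0, 0, 85, 0, 0.12, 0.17, 0, 0, 0, 85, 0, 0.2, 0.22, 0, 0, 0, 85, 0, 0.25, 0.25, 0, 0, 0, 85, 0, 0.25, 0.25, 0, 0, 0, 85, 0, 0.25, 0.25, 0, 0, 0, 85]}}

```text
time_s: 22.48
eef_pos: [0.4384, -0.1325, 0.189]
tcp_rot: [-3.14, 0.785, 1.397]
force: [0.1, -0.4, 0.6]
grip_width: 0.974
grip_force: 0.0
```

```bash
python3 - <<'E'
from h import *
where(); T=cam("top");S=cam("scene")
a=-1.749; x=np.array([np.cos(a),np.sin(a),0]); y=np.array([-x[1],x[0],0])
cen=np.array([.4425,-.301,.036])
def edge(c,P0,d):
    s=np.arange(-.012,.0121,.0005); pts=np.float32([proj(c,P0+t*d)[0] for t in s])
    v=cv2.GaussianBlur(cv2.remap(np.float32(c[0][:,:,2]),pts[None,:,0],pts[None,:,1],cv2.INTER_CUBIC),(9,1),2)[0]
    g=np.gradient(v); i=np.argmin(g); return s[i]*1000
for n,c in(("top",T),("scene",S)):
    for nm,b,d,l in(("x+",.06*x,x,y),("x-",-.06*x,-x,y),("y+",.03*y,y,x),("y-",-.03*y,-y,x)):
        h=.022 if l is y else .05
        ts=np.linspace(-h,h,9); e=[edge(c,cen+b+t*l,d) for t in ts]; print(n,nm,np.round(e,1),"slope %.3f"%(np.polyfit(ts,e,1)[0]/1000))
E
```

```text
t 22.48 grip [ 0.4439 -0.1019  0.2201] closing ang -0.175 lean -0.778 y-z -0.001 F [ 0.1 -0.4  0.6] w 84.7 gf 0.0 q [ 0.31  0.18 -0.71  1.92  0.74  1.61 -0.76]
top x+ [-1.  -1.5 -1.5 -1.  -1.5 -2.  -1.  -1.5 -2. ] slope -0.012
top x- [2.  1.  2.  2.  1.  1.5 2.  2.  1.5] slope 0.002
top y+ [ 0.  -1.   0.  -1.   0.5  0.5  0.   0.5  1. ] slope 0.013
top y- [ 0.5 -1.5 -2.  -1.5 -1.  -2.  -2.  -0.5 -0.5] slope -0.002
scene x+ [1.  0.5 0.5 0.5 0.5 0.5 0.5 0.5 0. ] slope -0.012
scene x- [ 0.5  1.   3.   3.5  3.5  2.5  2.5  3.  10. ] slope 0.127
scene y+ [ 1.   1.5  0.  10.   9.5 10.  10.  10.5  1. ] slope 0.063
scene y- [3.5 2.  3.5 2.5 2.  2.5 2.5 2.  3. ] slope -0.005
```

The top-view edges show the part flat, square and within about 2 mm of the nest centre, and the scene view shows no tilt along its length. I'll hand it in.

```bash
python3 -c "
from station import *
print(sign_off())"
```

```text
the job is handed in; nothing more can be done
None
```

The heat sink stood by itself in the slot, was gripped again from its back, and now lies fins down in the nest, flat and within about 2 mm of centre by the camera edges. I handed the job in at about 22.5 s; `sign_off()` returned no verdict, and I did not re-measure the other things on the bench.

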